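# Load a slotted weight onto the glue press

### The arm

A 6-joint arm with a two-finger parallel gripper is mounted at the origin on the work surface. World frame = base frame: x ahead of the robot, y to its left, z up, the work surface at z = 0. Lengths are in m, angles in rad, forces in N, time in s.
With the tool pointing down it reaches from about 0.3 to 0.75 m from the base axis. Payload 8.5 kg.
Tool frame: the origin (TCP) lies midway between the tips of the shut fingers; the grasp point (between the pads) lies 19 mm behind it; z points along the fingers, y is the line along which they close (so a half turn about z gives the same grasp; the last joint's range is limited). The gripper opens to 85 mm and grips with 20 to 120 N. Pads are 22 mm wide; open, the fingers measure 114 mm over their backs; the gripper's body (76 mm by 85 mm) begins 54 mm behind the grasp point. The pads swing forward as they close: fully open they stand 13 mm farther back than shut.
Start: joints at [1.084, 0.381, 1.297, -0, 1.464, -0.215], TCP at [0.148, 0.53, 0.231] pointing down, gripper open.
Joint ranges: [-3.11, 3.11], [-0.89, 2.33], [0.22, 2.48], [-1.42, 4.56], [0.17, 2.85], [-2.88, 2.88]. Speed limits (rad/s): [2.39, 2.39, 3.14, 3.14, 3.14, 3.14].

### API

Orientations are given as a unit quaternion [w, x, y, z].
In Python, from station import r, optics gives the robot as it stands.
- The arm moves only by the tool apply_moves, never from a script. Its argument "increments" is a list of rows, each a list of 5 numbers: the shift along the tool's x, y, z in cm, then the turn about the tool's z in degrees, then the finger opening in cm, from 0 to 8.54. A call has 1 to 20 rows; each row is the pose to reach, as a shift and turn from the pose commanded when the call began, along the tool's axes at that moment; what a row does not reach only later rows make up. A row lasts 1/12 s, in which the tool goes at most 41.7 mm and 7.16 degrees, less where a joint would pass 70% of its speed; a pose out of reach is approached as far as the arm can. A call with a gripper value outside its range is refused whole. The fingers move at their own pace and stop on an object; the grip force is fixed at half the most. Time passes only in rows, so rows that repeat a pose let the fingers close. It gives the time, the measured TCP pose, the force, the opening and the grip force at its end, in the units of the state.
- r.get_obs(): the state, without advancing time (a new reading comes with each control period).
- optics.camera(name): name is "scene" or "top"; returns a dict with "img" (384x512x3 uint8, blue, green, red), "intrinsics" (3x3 intrinsics, pixels), "T" (4x4, takes a point from camera to world coordinates). Camera axes: x right, y up, looking along -z (the intrinsics and any distortion apply to the point x, -y, -z); pixel columns grow to the right and rows downward; lengths in m; the calibration is good to about 2 mm. A picture is of the moment at which its call begins. There is no depth.
- r.hand_in(): hands the job in; it is judged then, once.
The state is a dict: "time": time; "q": joint angles; "dq": joint speeds; "joint_torque": joint torques, N m; "eef_pos": TCP position; "eef_rot": TCP orientation; "ft_force": force on the tool from outside, world axes, zero at the start; "moment": the same for the moment, N m; "opening": finger opening in m; "grip_force": force on a finger pad.
Only numpy, scipy, OpenCV 4.12 (cv2) and the standard library are available. Lean on these libraries where they do the work, as an engineer would, in place of code of your own. Each camera call takes 0.05 s, during which the arm holds its last target. There are 200 camera calls.

### The job

The little plywood house is being glued under the dead-weight press: take the larger of the two slotted weights lying on the cork mat, slide it sideways onto the press's stem, under the knob, until the stem is home at the end of its slot, and set it down flat on the weight already there, with its slot facing the opposite way from that one's so that the stack cannot slip off. The glue is fresh and the stem stands in a rubber bush, so feel your way on gently: never push hard on the press, sideways or down, and do not drop the weight onto it. Leave the other things where they are, and let go.

Things in the scene. Friction and masses are not known exactly. Their poses are not given: they have to be found in the camera images.
- press: Green bench press that loads a glue joint by dead weight. Origin under its base (205 x 150 x 12 mm), straight below the guide eye's centre; z up; +x to the column (105 mm from the eye's axis, its top 126 mm above the table). Only the plunger and its weights rise higher: load plate 54 mm across, top at 138 mm, then the stem, 5 mm thick, ending in a knob 18 mm across from 180 to 190 mm.
- eye (a point): Centre of the guide eye, 118 mm above the table. The upright plunger stands in a rubber bush clamped in the eye, its axis up to 3.5 mm off this point in the press's x and y; the stem's exact place is not reported and has to be felt. The stem gives about 1 mm sideways per 12 N, and 1 mm down per 3 N (rubber under its foot), and springs back. 10 N is too much for the fresh glue.
- old_weight: Dark cast slotted weight on the load plate around the stem, 66 mm across, 14 mm thick. Origin: centre of its underside; z up; +x from the centre to its slot's open mouth (within 85 degrees of the world's -x). Its slot, 14.5 mm wide, fits the stem loosely: the stem stands up to 3 mm from its centre towards +x and up to 4.6 mm to either side. Fingers on a 60 mm weight stand over its top.
- weight: The weight to load: larger steel slotted weight lying on the mat, 60 mm across, 16 mm thick, 0.32 kg. Origin: centre of its underside; z up; +x from the centre to its slot's open mouth. Slot 6.5 mm wide (0.75 mm free on each side of the stem), with a rounded end about the centre: home, the stem is at the weight's centre. Mouth edges eased by 0.3 mm only. The knob does not pass the slot.
- weight_mouth (a point): Middle of the open mouth of the larger weight's slot, on its rim at half thickness: 30 mm from its axis, 8 mm above its underside. Seated on the old weight, this weight's underside is about 152 mm above the table and 12 mm stay free between its top and the knob.
- small_weight: Smaller steel slotted weight on the same mat, 40 mm across, 10 mm thick; not wanted. Origin at the centre of its underside, +x to its slot's mouth.
- mat: Fixed cork mat, 240 x 130 x 4 mm, on which the two loose weights lie about 110 mm apart along its x, either one at either end. Origin at the centre of its underside.
- glue: White glue bottle, 46 mm across, 130 mm tall, standing to the left of the press; origin at the centre of its underside.
- paint_jar: Yellow paint jar, 50 mm across, 55 mm tall, standing beyond the mat; origin at the centre of its underside.
There are look-alikes about, which are no part of the job. What is shaped like the weight but green is not meant.

How it is judged:
By the outcome, as a careful person would: the job done as asked, in the order asked, and still so for the second after the job is handed in, with the robot touching nothing.
It also fails if it takes over 64 s, if anything falls off the work surface, if the arm or the gripper's body presses on something with over 40 N, if the wrist force passes 120 N, or if a joint passes its speed limit or range.

## Working session

There is one attempt and no reset: what is moved stays moved. The work goes in short steps, Python scripts to look and compute and a tool call to move; the robot and the scene stay as the last step left them, time stands still between calls to the robot, and variables do not carry over. Pictures are saved under pics/ and viewed, at most 10 in all, crops included, and the job is handed in when it is done.

Besides the shell and the picture viewer there is one more tool, called by a JSON object that holds its "api" and its "payload". apply_moves: Moves the arm, as the interface text tells. Its arguments: {"type":"object","properties":{"increments":{"type":"array"}},"required":["increments"]}

```bash
ls; mkdir -p pics
python3 - <<'E'
from station import r, optics
import cv2,numpy as np,pickle
d={}
for n in("scene","top"):
    c=optics.camera(n);d[n]=c;cv2.imwrite(f"pics/{n}0.png",cv2.resize(c["img"],None,fx=1.5,fy=1.5,interpolation=cv2.INTER_CUBIC))
    print(n,{k:(v.tolist() if hasattr(v,'tolist') else v) for k,v in c.items() if k!="img"})
pickle.dump(d,open("cam0.pkl","wb"))
print(r.get_obs())
E
```

```text
pics
scene {'intrinsics': [[348.44371356294, 0.0, 253.23409040008775], [0.0, 348.44371356294, 189.18094656641856], [0.0, 0.0, 1.0]], 'T': [[-0.6510940250453399, -0.6282645175521488, 0.42586414093607844, 0.8989382396370335], [0.7589537578415342, -0.5449112749928057, 0.35645602231401435, 0.2201215476914392], [0.008109501123522222, 0.5552975764134765, 0.8316121918423556, 0.7664276031199477], [0.0, 0.0, 0.0, 1.0]]}
top {'intrinsics': [[477.56139380982364, 0.0, 249.30571904483682], [0.0, 477.56139380982364, 191.28182598849338], [0.0, 0.0, 1.0]], 'T': [[0.02279197053310645, 0.988087376600959, -0.15219678801161435, 0.40950321801620987], [-0.9996303140411749, 0.020266442430309166, -0.018124749961328755, -0.07780272340889607], [-0.014824349198522309, 0.15255362176314669, 0.9881840067304201, 1.2927590254693315], [0.0, 0.0, 0.0, 1.0]]}
{'time': 0.1, 'q': array([ 1.08367950e+00,  3.81143684e-01,  1.29813965e+00, -2.98362765e-05,
        1.46360396e+00, -2.15263640e-01]), 'dq': array([-0.00050726, -0.00180889, -0.00045957, -0.00217145,  0.00148128,
       -0.00075328]), 'joint_torque': array([ 3.39805498e-03, -4.49217832e+01, -2.31655866e+01, -2.13222356e-04,
        3.63248633e-03, -3.35136633e-05]), 'eef_pos': array([0.14755308, 0.52957391, 0.23078072]), 'eef_rot': array([-2.08761562e-04,  1.35506799e-01,  9.90776205e-01, -6.12911240e-04]), 'ft_force': array([-0.0240812 , -0.32050707, -0.61211966]), 'moment': array([ 0.03942427, -0.03391413, -0.01613916]), 'grip_force': 0.0, 'opening': 0.0856318384677634}
```

View pics/scene0.png

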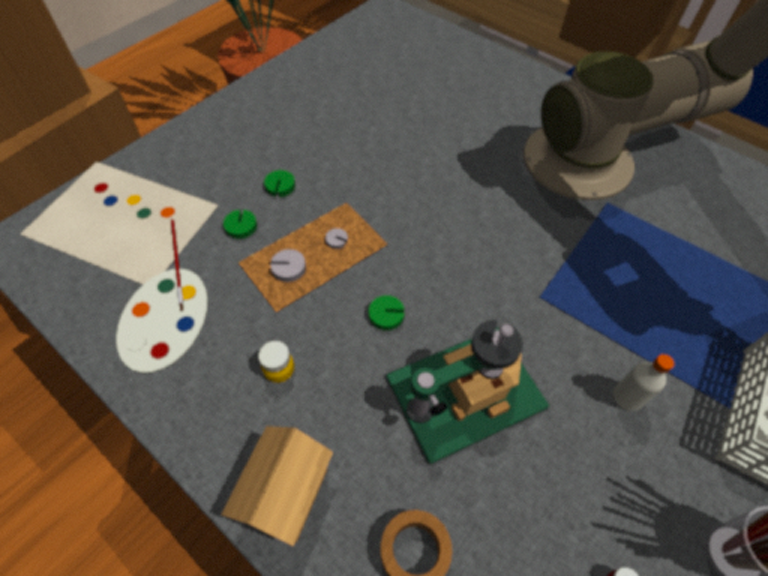

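View pics/top0.png

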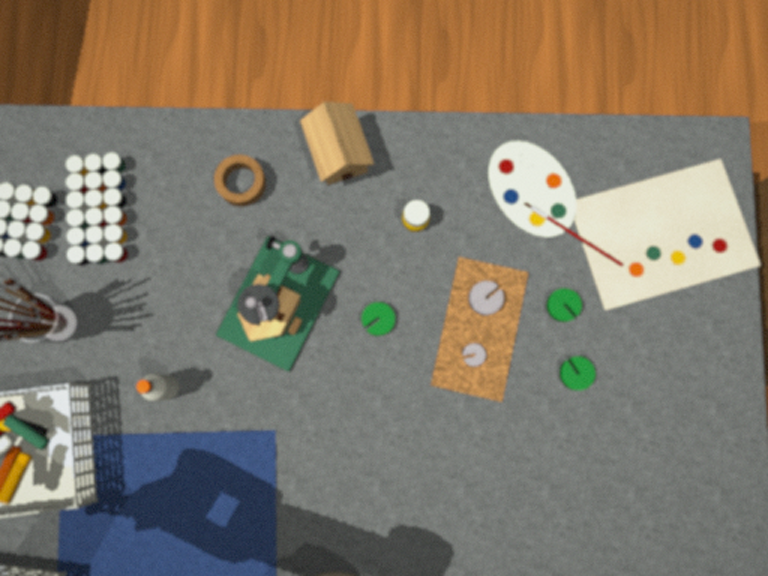

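The pictures show the larger weight on the cork (top ≈ (486,297), scene ≈ (287,264) in the 1.5× pictures). Its slot points up-right in the top view. The press is at top ≈ (278,303), with the column at (290,250) and the dark old weight at (259,305). Next I'll measure these.

```bash
cat > h.py <<'E'
import numpy as np,cv2,pickle
def ray(c,uv):
    K,T=c["intrinsics"],c["T"];u,v=uv
    d=np.array([(u-K[0,2])/K[0,0],-(v-K[1,2])/K[1,1],-1.]);return T[:3,3],T[:3,:3]@d
def onz(c,uv,z):
    o,d=ray(c,uv);return o+d*(z-o[2])/d[2]
def proj(c,p):
    q=c["T"][:3,:3].T@(np.asarray(p)-c["T"][:3,3]);K=c["intrinsics"]
    return np.array([K[0,2]+K[0,0]*q[0]/-q[2],K[1,2]-K[1,1]*q[1]/-q[2]])
def two(c1,a,c2,b):
    o1,d1=ray(c1,a);o2,d2=ray(c2,b)
    s=np.linalg.lstsq(np.c_[d1,-d2],o2-o1,rcond=None)[0]
    p,q=o1+s[0]*d1,o2+s[1]*d2;return (p+q)/2,np.linalg.norm(p-q)
E
python3 - <<'E'
from h import *
d=pickle.load(open("cam0.pkl","rb"))
box={"top":((290,165,70,85),(135,145,105,110)),"scene":((155,130,110,80),(250,205,125,105))}
rows=[]
for n,c in d.items():
    im=c["img"];row=[]
    for x,y,w,h in box[n]:
        row.append(cv2.resize(im[y:y+h,x:x+w],(400,300),interpolation=cv2.INTER_CUBIC))
    rows.append(np.hstack(row))
    hsv=cv2.cvtColor(im,cv2.COLOR_BGR2HSV)
    # cork & weights
    x,y,w,h=box[n][0];s=hsv[y:y+h,x:x+w]
    m=((s[...,1]<70)&(s[...,2]>120)).astype(np.uint8)
    for k in cv2.findContours(m,cv2.RETR_EXTERNAL,cv2.CHAIN_APPROX_NONE)[0]:
        if len(k)>=20:
            k=k+[x,y]; P=np.array([onz(c,p[0],.020)[:2] for p in k],np.float32)
            (cc,rr)=cv2.minEnclosingCircle(P);print(n,"light",cv2.boundingRect(k),cc,rr,cv2.contourArea(k))
    m=((hsv[...,0]>55)&(hsv[...,0]<95)&(hsv[...,1]>90)&(hsv[...,2]<130)).astype(np.uint8)
    x,y,w,h=box[n][1];m2=np.zeros_like(m);m2[y:y+h,x:x+w]=m[y:y+h,x:x+w]
    pts=cv2.findNonZero(m2);hull=cv2.convexHull(pts)
    P=np.array([onz(c,p[0],.012)[:2] for p in hull],np.float32)
    print(n,"base",cv2.minAreaRect(P)); ap=cv2.approxPolyDP(hull,5,True)
    print([ (p[0].tolist(),onz(c,p[0],.012)[:2].round(4).tolist()) for p in ap])
cv2.imwrite("pics/crops.png",np.vstack(rows))
E
```

```text
scene light (181, 166, 22, 19) (0.5889520049095154, -0.25254806876182556) 0.030103493481874466 263.5
scene light (217, 153, 15, 11) (0.4905937910079956, -0.22786661982536316) 0.019431790336966515 88.0
scene base ((0.5507316589355469, 0.070181705057621), (0.2658163011074066, 0.20499220490455627), 65.0484848022461)
[([364, 271], [0.5173, 0.2302]), ([285, 307], [0.6969, 0.1438]), ([258, 252], [0.6386, 0.0194]), ([250, 205], [0.5544, -0.0781]), ([269, 205], [0.523, -0.0418]), ([348, 244], [0.4841, 0.1672])]
top light (308, 229, 16, 15) (0.48905041813850403, -0.23337842524051666) 0.021145489066839218 153.5
top light (313, 187, 23, 23) (0.5912179350852966, -0.25549963116645813) 0.0317213237285614 387.0
top light (290, 165, 70, 85) (0.5716375112533569, -0.2589092552661896) 0.14459331333637238 1960.5
top base ((0.5801910758018494, 0.11701644212007523), (0.14688430726528168, 0.2122058868408203), 64.95743560791016)
[([225, 181], [0.6337, 0.0126]), ([192, 246], [0.4557, 0.0954]), ([145, 223], [0.5145, 0.2248]), ([178, 159], [0.6925, 0.1437]), ([195, 161], [0.6878, 0.0967])]
```

View pics/crops.png

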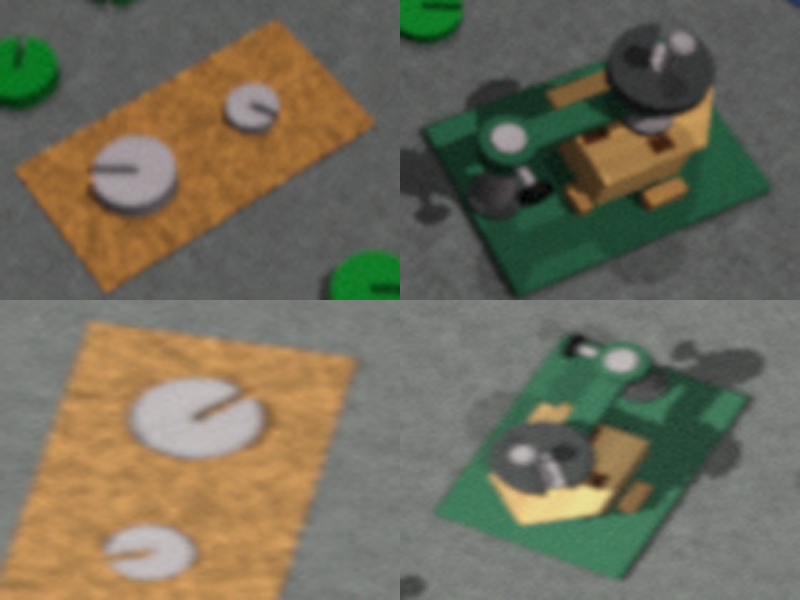

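Crops: the weight's slot mouth is at scene crop (92,169) and top crop (250,392). The column top is at scene crop (508,138) and top crop (622,360). The old weight's slot can't be read at this size, so I'll zoom in there.

Run:
```python
from h import *
d=pickle.load(open("cam0.pkl","rb"));t,s=d["top"],d["scene"]
print("col two",two(t,(193.3,167),s,(283.75,253.3)), onz(t,(193.3,167),.126),onz(s,(283.75,253.3),.126))
print("wt dir top",onz(t,(324.7,198.4),.02),onz(t,(333.8,191.1),.02),"scene",onz(s,(191.8,174.8),.02),onz(s,(180.3,175.1),.02))
kt=(135+122*105/400,145+155*110/300);ks=(250+283*.3125,205+42*.35)
print("knob",two(t,kt,s,ks),onz(t,kt,.19),onz(s,ks,.19))
a=t["img"][180:218,155:195];b=s["img"][207:252,308:353]
o=np.hstack([cv2.resize(a,(400,400),interpolation=cv2.INTER_CUBIC),cv2.resize(b,(400,400),interpolation=cv2.INTER_CUBIC)])
o=np.clip(o.astype(float)*1.5,0,255).astype(np.uint8);cv2.imwrite("pics/press.png",o)
for c,n in((t,"top"),(s,"scene")):
    im=c["img"].copy();hsv=cv2.cvtColor(im,cv2.COLOR_BGR2HSV)
    x,y,w,h=(155,180,28,38) if n=="top" else (308,207,45,37)
    q=hsv[y:y+h,x:x+w];m=((q[...,1]<60)).astype(np.uint8)
    k=max(cv2.findContours(m,cv2.RETR_EXTERNAL,cv2.CHAIN_APPROX_NONE)[0],key=cv2.contourArea)+[x,y]
    print(n,cv2.boundingRect(k))
```

```text
col two (array([0.64701377, 0.08727208, 0.12329706]), np.float64(0.0048344223061257486)) [0.64765451 0.08479224 0.126     ] [0.64685725 0.08990876 0.126     ]
wt dir top [ 0.59035037 -0.25727187  0.02      ] [ 0.61068552 -0.28171516  0.02      ] scene [ 0.58843542 -0.2523195   0.02      ] [ 0.60899979 -0.2745109   0.02      ]
knob (array([0.55002947, 0.13676109, 0.1864553 ]), np.float64(0.004601038559432749)) [0.55048518 0.13394783 0.19      ] [0.5510562  0.13929819 0.19      ]
top (158, 190, 25, 26)
scene (308, 207, 45, 37)
```

View pics/press.png

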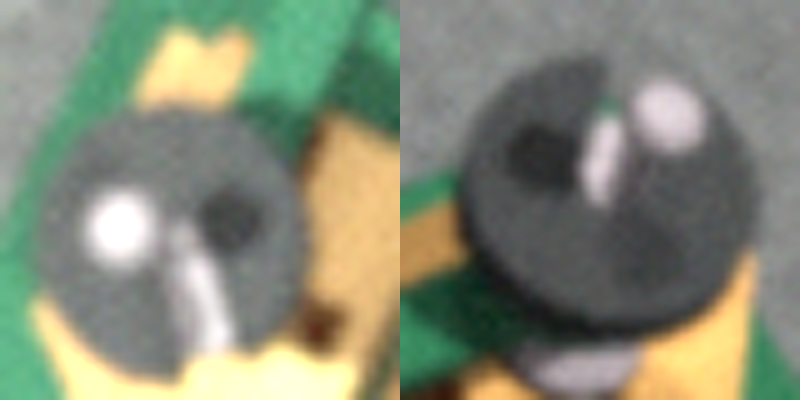

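The old weight's slot shows as the light strip from (180,230) to (220,350) in the top crop, so its mouth faces about 198° in world yaw and the new slot must face about 18°. The stem is near (0.551, 0.134), which agrees with column minus 105 mm. I'll start the move over the weight and refine its yaw from the saved pictures.

{"api": "apply_moves", "payload": {"increments": [[-63.6,-63.6,0,33,8.5],[-63.6,-63.6,0,33,8.5],[-63.6,-63.6,0,33,8.5],[-63.6,-63.6,0,33,8.5],[-63.6,-63.6,0,33,8.5],[-63.6,-63.6,0,33,8.5],[-63.6,-63.6,0,33,8.5],[-63.6,-63.6,0,33,8.5],[-63.6,-63.6,0,33,8.5],[-63.6,-63.6,0,33,8.5],[-63.6,-63.6,0,33,8.5],[-63.6,-63.6,0,33,8.5],[-63.6,-63.6,0,33,8.5],[-63.6,-63.6,0,33,8.5],[-63.6,-63.6,0,33,8.5],[-63.6,-63.6,0,33,8.5],[-63.6,-63.6,0,33,8.5],[-63.6,-63.6,0,33,8.5],[-63.6,-63.6,0,33,8.5],[-63.6,-63.6,0,33,8.5]]}}

```text
time: 1.77
eef_pos: [0.5575, -0.198, 0.2309]
eef_rot: [-0.0, 0.411, 0.911, 0.0]
ft_force: [1.3, -0.1, 0.3]
opening: 0.0853
grip_force: 0.0
```

```bash
cat >> h.py <<'E'
def tool(r):
    from scipy.spatial.transform import Rotation as R
    o=r.get_obs();w,x,y,z=o["eef_rot"];return o,R.from_quat([x,y,z,w]).as_matrix()
E
python3 - <<'E'
from h import *
d=pickle.load(open("cam0.pkl","rb"))
for n,c,u0,ctr in(("top",d["top"],(300,170,50,50),(.5912,-.2555)),("scene",d["scene"],(165,150,55,45),(.589,-.2525))):
    x,y,w,h=u0;S=4
    im=cv2.resize(c["img"][y:y+h,x:x+w].astype(np.float32),None,fx=S,fy=S,interpolation=cv2.INTER_CUBIC)
    vv,uu=np.mgrid[:h*S,:w*S];U=(uu+.5)/S-.5+x;V=(vv+.5)/S-.5+y
    P=np.array([onz(c,q,.02)[:2] for q in zip(U.ravel(),V.ravel())])
    B=im[...,0].ravel()
    hi=np.percentile(B,97);m=B>.72*hi
    m=m&(np.linalg.norm(P-ctr,axis=1)<.034)
    hull=cv2.convexHull(P[m].astype(np.float32))[:,0]
    A=np.c_[2*hull,np.ones(len(hull))];s=np.linalg.lstsq(A,(hull**2).sum(1),rcond=None)[0];cc=s[:2];rr=np.sqrt(s[2]+cc@cc)
    g=P-cc;rad=np.linalg.norm(g,axis=1);bearing=np.degrees(np.arctan2(g[:,1],g[:,0]))
    k=(rad<.024)&(B<.8*hi)&(rad>.004);wt=np.clip(.85*hi-B[k],0,None)
    G=g[k];mu=(G*wt[:,None]).sum(0)/wt.sum();C=((G-mu)*wt[:,None]).T@(G-mu);e=np.linalg.eigh(C)[1][:,1]
    e=e*np.sign(e@mu)
    print(n,"c",cc,"r",rr,"mu ang",np.degrees(np.arctan2(mu[1],mu[0])),np.hypot(*mu),"pca",np.degrees(np.arctan2(e[1],e[0])),k.sum())
from station import r
o,R=tool(r);print(o["time"],o["eef_pos"],R.round(4).tolist(),o["q"].round(3))
E
```

```text
top c [ 0.59160706 -0.2548542 ] r 0.030253634162435192 mu ang -51.29861315935593 0.013399497559017532 pca -50.01725107874243 356
scene c [ 0.58917454 -0.25263948] r 0.029948688707913087 mu ang -51.95678398959467 0.013636452874383746 pca -49.1150320847767 339
1.7667 [ 0.55754842 -0.19800462  0.23090232] [[-0.6614, 0.7501, -0.0006], [0.7501, 0.6614, 0.0005], [0.0008, -0.0002, -1.0]] [-0.541  0.455  1.176  0.     1.511 -1.264]
```

{"api": "apply_moves", "payload": {"increments": [[-6.36,-1.21,4,1.4,8.5],[-6.36,-1.21,8,1.4,8.5],[-6.36,-1.21,12,1.4,8.5],[-6.36,-1.21,15,1.4,8.5],[-6.36,-1.21,18,1.4,8.5],[-6.36,-1.21,20,1.4,8.5],[-6.36,-1.21,21,1.4,8.5],[-6.36,-1.21,21,1.4,8.5],[-6.36,-1.21,21,1.4,8.5]]}}

```text
time: 2.52
eef_pos: [0.5906, -0.252, 0.0222]
eef_rot: [0.001, 0.422, 0.906, -0.0]
ft_force: [-0.2, -0.1, 0.4]
opening: 0.0846
grip_force: 0.0
```

Run:
```python
from h import *
from station import r,optics
o,R=tool(r);print(o["eef_pos"],np.degrees(np.arctan2(R[1,1],R[0,1])),R[:,2],o["ft_force"])
dw=np.array([.5904,-.2537,0])-o["eef_pos"];print("tool",R.T@dw)
c=optics.camera("scene");i=c["img"][110:200,150:270];cv2.imwrite("pics/g0.png",cv2.resize(i,(800,600),interpolation=cv2.INTER_CUBIC))
```

```text
[ 0.59058196 -0.25195359  0.02221354] 40.03540292616118 [ 9.67838800e-04 -6.33741065e-04 -9.99999331e-01] [-0.18903245 -0.12492695  0.4020448 ]
tool [-0.00119548 -0.00127011  0.02221446]
```

View pics/g0.png

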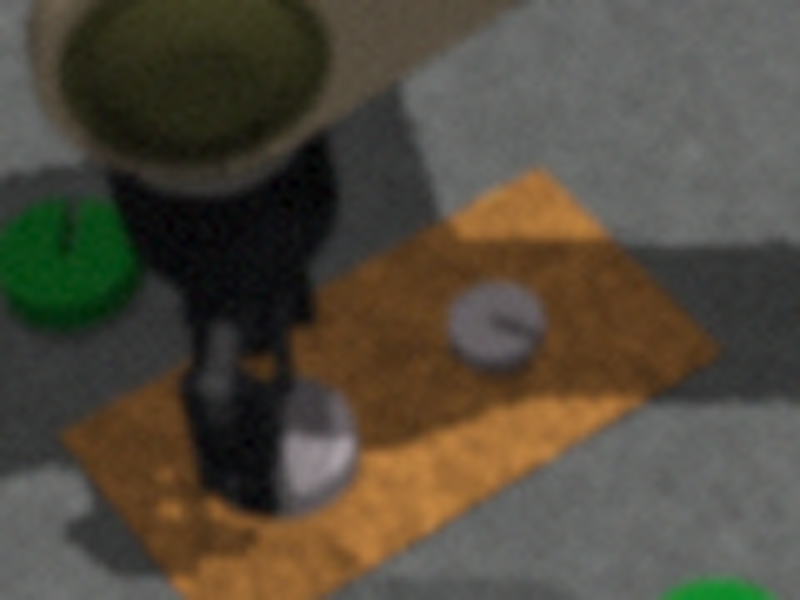

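The gripper straddles the larger weight, with its fingers at about (230,440) across the slot. Next I correct by 1 mm, lower and close.

{"api": "apply_moves", "payload": {"increments": [[-0.12,-0.12,0.6,0,8.5],[-0.12,-0.12,1.2,0,8.0],[-0.12,-0.12,1.6,0,7.5],[-0.12,-0.12,1.87,0,7.0],[-0.12,-0.12,1.87,0,7.0],[-0.12,-0.12,1.87,0,6.6],[-0.12,-0.12,1.87,0,6.3],[-0.12,-0.12,1.87,0,5.5],[-0.12,-0.12,1.87,0,5.0],[-0.12,-0.12,1.87,0,5.0],[-0.12,-0.12,1.87,0,5.0],[-0.12,-0.12,1.87,0,5.0]]}}

```text
time: 3.57
eef_pos: [0.5904, -0.2535, 0.0036]
eef_rot: [0.001, 0.422, 0.906, -0.0]
ft_force: [-0.4, 1.1, 5.0]
opening: 0.0578
grip_force: 64.8
```

{"api": "apply_moves", "payload": {"increments": [[0,0,-0.5,0,5.0],[0,0,-2,0,5.0],[0,0,-5,0,5.0],[0,0,-9,0,5.0],[0,0,-13,0,5.0],[0,0,-17,0,5.0],[0,0,-20,0,5.0],[0,0,-20,0,5.0],[0,0,-20,0,5.0],[0,0,-20,0,5.0]]}}

```text
time: 4.4
eef_pos: [0.5893, -0.253, 0.201]
eef_rot: [-0.002, 0.422, 0.906, 0.0]
ft_force: [-0.5, -0.8, -3.4]
opening: 0.0576
grip_force: 65.4
```

Run:
```python
from h import *
from station import r,optics
o,R=tool(r);print(o["eef_pos"],np.degrees(np.arctan2(R[1,1],R[0,1])),R[:,2],o["ft_force"],o["opening"],o["moment"])
c=optics.camera("scene");pickle.dump(c,open("c1.pkl","wb"));p=proj(c,o["eef_pos"]);print(p)
u,v=int(p[0]),int(p[1]);i=c["img"][v-60:v+45,u-70:u+70];cv2.imwrite("pics/g1.png",cv2.resize(i,(800,600),interpolation=cv2.INTER_CUBIC))
```

```text
[ 0.58926409 -0.25300969  0.20098626] 40.025734371545646 [-0.00264389  0.0016954  -0.99999507] [-0.53111436 -0.84598501 -3.4410124 ] 0.057552041173618465 [-0.03790292  0.01848888 -0.00787142]
[179.97767755 126.62053904]
```

View pics/g1.png

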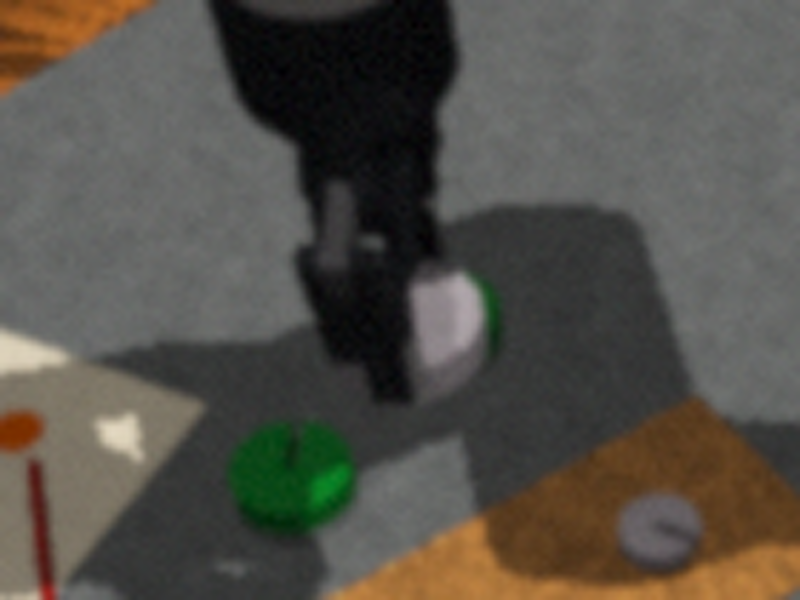

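The weight is held, with its face at about (450,320) and the near fingertip's bottom at about (390,400). I'll check the fingertip height against the weight's underside.

Run:
```python
from h import *
c=pickle.load(open("c1.pkl","rb"))
t=np.array([.58926,-.25301,.20099]);a=np.radians(40.03);y=np.array([np.cos(a),np.sin(a),0]);x=np.array([-np.sin(a),np.cos(a),0])*-1
x=np.array([-y[1],y[0],0])  # tool x dir
f=lambda p:((proj(c,p)-[110-1+.0,66])*[800/140,600/105]).round(0)
u0,v0=int(179.97)-70,int(126.6)-60
f=lambda p:((proj(c,p)-[u0,v0])*[800/140,600/105]).round(0).tolist()
for s in(1,-1):
  for e in(.03,.042):
    for w in(-.011,.011):
      print(s,e,w,[f(t+s*e*y+w*x+[0,0,z]) for z in(0,.005,.010)])
for nm,z in(("under",.0004),("top",.0164)):
    print(nm,[f(t+.03*(np.cos(b)*x+np.sin(b)*y)+[0,0,z]) for b in np.radians(range(0,360,30))])
```

```text
1 0.03 -0.011 [[366.0, 404.0], [364.0, 395.0], [362.0, 386.0]]
1 0.03 0.011 [[425.0, 405.0], [422.0, 396.0], [420.0, 387.0]]
1 0.042 -0.011 [[362.0, 428.0], [360.0, 419.0], [357.0, 410.0]]
1 0.042 0.011 [[421.0, 429.0], [419.0, 420.0], [416.0, 411.0]]
-1 0.03 -0.011 [[387.0, 291.0], [385.0, 281.0], [383.0, 272.0]]
-1 0.03 0.011 [[443.0, 291.0], [441.0, 282.0], [439.0, 273.0]]
-1 0.042 -0.011 [[391.0, 269.0], [389.0, 260.0], [387.0, 250.0]]
-1 0.042 0.011 [[447.0, 270.0], [445.0, 260.0], [443.0, 251.0]]
under [[483.0, 347.0], [468.0, 375.0], [436.0, 396.0], [395.0, 404.0], [357.0, 395.0], [333.0, 373.0], [328.0, 345.0], [344.0, 317.0], [376.0, 297.0], [415.0, 290.0], [452.0, 298.0], [477.0, 318.0]]
top [[477.0, 317.0], [462.0, 346.0], [430.0, 367.0], [388.0, 374.0], [349.0, 366.0], [324.0, 344.0], [319.0, 315.0], [336.0, 287.0], [368.0, 267.0], [408.0, 260.0], [446.0, 268.0], [471.0, 289.0]]
```

Run:
```python
from h import *
d=pickle.load(open("cam0.pkl","rb"));t,s=d["top"],d["scene"]
T=lambda x,y:(155+x/10-.5,180+y*38/400-.5);S=lambda x,y:(308+(x-400)*45/400-.5,207+y*45/400-.5)
cr=lambda p:((proj(t,p)-[154.5,179.5])*[10,400/38]).round()
for z in(.138,.152,.18,.19):print(z,cr([.5505,.1345,z]))
ang=lambda a,b:np.degrees(np.arctan2(*(b-a)[1::-1]))
c=onz(t,T(172,240),.152)[:2];print("top c",c,"L,R edge,mid",[ang(c,onz(t,T(*q),.152)[:2]) for q in((188,365),(238,345),(213,355))],[np.linalg.norm(c-onz(t,T(*q),.152)[:2]) for q in((188,365),(238,345))])
c=onz(s,S(608,180),.152)[:2];e=onz(s,S(605,62),.152)[:2];print("scene c",c,"edge",e,ang(c,e),np.linalg.norm(e-c))
for nm,cam,f,p in(("top",t,T,[(180,370),(312,230),(170,105),(40,230)]),("scene",s,S,[(463,180),(755,190),(570,60),(610,310)])):print(nm,[onz(cam,f(*q),.152)[:2].round(4).tolist() for q in p])
```

```text
0.138 [162. 264.]
0.152 [152. 257.]
0.18 [131. 241.]
0.19 [123. 235.]
top c [0.55444382 0.12987265] L,R edge,mid [np.float64(-169.67167610169855), np.float64(-144.40532020825813), np.float64(-157.00563799936668)] [np.float64(0.029167533327602826), np.float64(0.02933052577698259)]
scene c [0.55138442 0.13135082] edge [0.52643506 0.11398293] -145.15722148499992 0.03039924290806504
top [[0.5246, 0.1265], [0.5575, 0.0961], [0.5858, 0.1319], [0.5561, 0.162]]
scene [[0.5726, 0.1069], [0.532, 0.1575], [0.5312, 0.1076], [0.5777, 0.1493]]
```

{"api": "apply_moves", "payload": {"increments": [[3,1.5,-0.3,-5,5],[6,3,-0.3,-12,5],[10,5,-0.3,-19,5],[13.5,6.7,-0.3,-26,5],[17,8.5,-0.3,-33,5],[20.5,10.2,-0.3,-40,5],[24,12,-0.3,-47,5],[27,13.6,-0.3,-54,5],[30,15.2,-0.3,-61,5],[33,16.7,-0.3,-67,5],[34.6,17.4,-0.3,-71,5],[35.2,17.7,-0.3,-72.7,5],[35.2,17.7,-0.3,-72.7,5],[35.2,17.7,-0.3,-72.7,5],[35.2,17.7,-0.3,-72.7,5],[35.2,17.7,-0.3,-72.7,5]]}}

```text
time: 5.78
eef_pos: [0.4994, 0.1288, 0.2053]
eef_rot: [-0.0, -0.196, 0.981, -0.0]
ft_force: [0.2, 0.3, -2.6]
opening: 0.0578
grip_force: 65.5
```

```bash
cat > st.py <<'E'
from h import *
from station import r,optics
S=np.array([.5505,.135]);A=np.radians(22.7);U=np.array([np.cos(A),np.sin(A)]);N=np.array([-U[1],U[0]])
def show():
    o,R=tool(r);p=o["eef_pos"];q=p[:2]-S
    print("t",round(o["time"],2),"pos",p.round(5),"yaw",np.degrees(np.arctan2(R[1,1],R[0,1])).round(2),"along/lat mm",(q@U*1e3).round(2),(q@N*1e3).round(2))
    f=o["ft_force"];print("F along,lat,z",(f[:2]@U).round(2),(f[:2]@N).round(2),f[2].round(2),"M",o["moment"].round(3),"toolaxes u,n in tool:",(R.T@np.r_[U,0]).round(3),(R.T@np.r_[N,0]).round(3))
E
python3 -c "from st import *;show()"
```

```text
t 5.78 pos [0.49942 0.12882 0.20528] yaw 112.58 along/lat mm -49.51 14.01
F along,lat,z 0.25 0.2 -2.57 M [0.032 0.002 0.04 ] toolaxes u,n in tool: [-1.     0.002 -0.001] [ 0.002  1.    -0.   ]
```

{"api": "apply_moves", "payload": {"increments": [[0,0.2,1.5,0,5],[0,0.2,3.0,0,5],[0,0.2,4.0,0,5],[0,0.2,4.6,0,5],[0,0.2,4.75,0,5],[0,0.2,4.75,0,5],[0,0.2,4.75,0,5],[0,0.2,4.75,0,5]]}}

```text
time: 6.45
eef_pos: [0.4987, 0.1317, 0.1588]
eef_rot: [0.001, -0.197, 0.98, -0.0]
ft_force: [-0.1, 0.4, -3.0]
opening: 0.0576
grip_force: 65.4
```

```bash
cat >> st.py <<'E'
def pic(n):
    c=optics.camera("scene");p=proj(c,[*S,.17]);u,v=int(p[0]),int(p[1]);i=c["img"][v-38:v+37,u-50:u+50]
    cv2.imwrite(f"pics/{n}.png",cv2.resize(np.clip(i*1.4,0,255).astype(np.uint8),(800,600),interpolation=cv2.INTER_CUBIC))
E
python3 -c "
from st import *
show();pic('a1')"
```

```text
t 6.45 pos [0.49872 0.1317  0.15881] yaw 112.71 along/lat mm -49.04 16.94
F along,lat,z 0.03 0.38 -3.03 M [ 0.013 -0.016 -0.038] toolaxes u,n in tool: [-1.    -0.     0.001] [-0.     1.    -0.001]
```

View pics/a1.png

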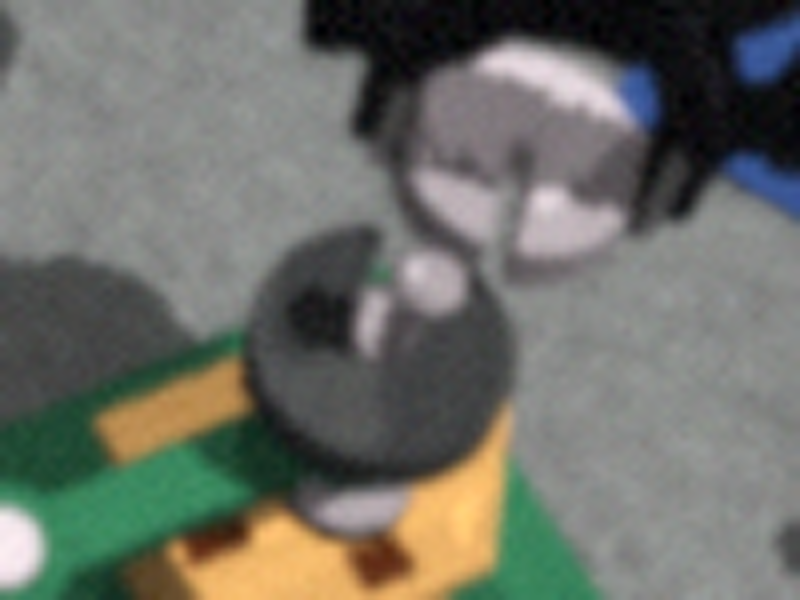

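The weight is held level behind the knob, which is at (432,283). Its slot mouth on the top rim is at about (495,258), and the fingers stand above the underside. I'll compare knob and mouth in this one view to refine the stem position.

Run:
```python
from st import *
d=pickle.load(open("cam0.pkl","rb"));c=d["scene"]
p=proj(c,[*S,.17]);u0,v0=int(p[0])-50,int(p[1])-38
f=lambda x,y:(u0+x/8-.5+.06,v0+y/8-.5+.06)
cr=lambda P:((proj(c,P)-[u0,v0]+.5)*8).round(0)
tcp=np.array([.49872,.1317]);zt=.1588+.0164
print("pred mouth top",cr([*(tcp+.03*U),zt]),"centre",cr([*tcp,zt]),"under mouth",cr([*(tcp+.03*U),zt-.016]))
print("pred knob top at S",cr([*S,.19]),"knob bottom",cr([*S,.18]))
k=onz(c,f(432,281),.190)[:2];print("knob",k,(k-S)@U,(k-S)@N)
for q in((505,243),(497,250),(507,235)):
    m=onz(c,f(*q),zt)[:2];print("mouth",m,(m-tcp)@U,(m-tcp)@N, "rel knob along/lat",(k-m)@U*1e3,(k-m)@N*1e3)
# slot tip
m=onz(c,f(522,155),zt)[:2];print("slot end",(m-tcp)@U,(m-tcp)@N)
c=optics.camera("top");pickle.dump(c,open("top1.pkl","wb"))
p=proj(c,[*S,.17]);u,v=int(p[0]),int(p[1]);i=c["img"][v-30:v+45,u-50:u+50]
print(u-50,v-30);cv2.imwrite("pics/t1.png",cv2.resize(np.clip(i*1.3,0,255).astype(np.uint8),(800,600),interpolation=cv2.INTER_CUBIC))
```

```text
pred mouth top [496. 253.] centre [516. 153.] under mouth [481. 285.]
pred knob top at S [425. 270.] knob bottom [417. 290.]
knob [0.55211323 0.13802803] 0.0026568020994486093 0.0021709209725724525
mouth [0.52263026 0.14362153] 0.026658714294321484 0.0017709570480507737 rel knob along/lat 25.040600016841804 -16.537875251825927
mouth [0.52557902 0.14319683] 0.02921516329909252 0.00024120713160961417 rel knob along/lat 22.48415101207077 -15.008125335384767
mouth [0.52039278 0.14278712] 0.024272552808785073 0.001864635429248965 rel knob along/lat 27.426761502378216 -16.631553633024115
slot end 0.0003082577304911252 0.0016364711143934708
118 172
```

View pics/t1.png

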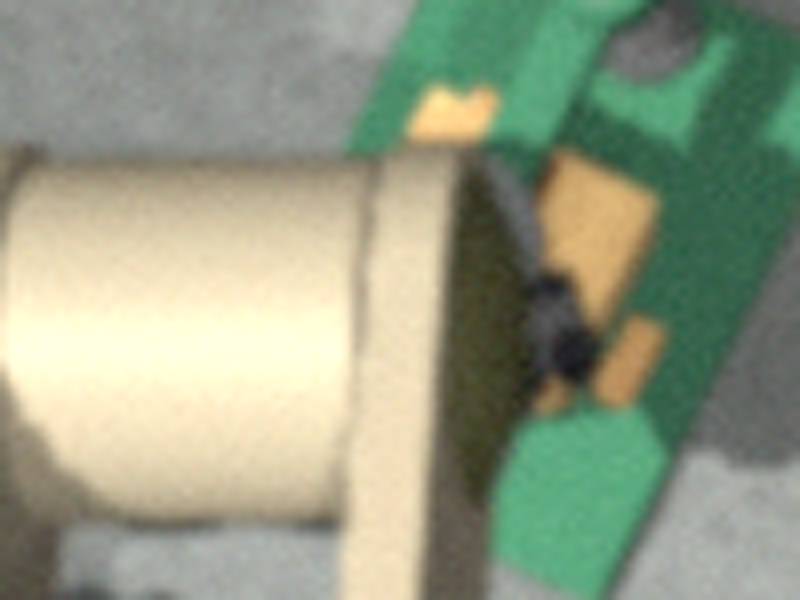

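The arm hides the stem in the top view, so I'll rely on the scene view. It puts the stem at about along +2.5, lateral +0.9 mm from my nominal S. Now I feel for it with the rim, offset to one side.

{"api": "apply_moves", "payload": {"increments": [[-0.6,0,0.08,0,5],[-1.1,0,0.08,0,5],[-1.5,0,0.08,0,5],[-1.8,0,0.08,0,5],[-1.8,0,0.08,0,5],[-1.8,0,0.08,0,5],[-1.8,0,0.08,0,5],[-1.8,0,0.08,0,5]]}}

```text
time: 7.22
eef_pos: [0.5148, 0.1388, 0.1573]
eef_rot: [-0.0, -0.197, 0.98, -0.0]
ft_force: [0.1, 0.7, -3.9]
opening: 0.0576
grip_force: 65.4
```

```bash
python3 -c "from st import *;show()"
```

```text
t 7.22 pos [0.51477 0.13876 0.15734] yaw 112.73 along/lat mm -31.52 17.26
F along,lat,z 0.3 0.58 -3.88 M [ 0.022 -0.033  0.006] toolaxes u,n in tool: [-1.    -0.001 -0.   ] [-0.001  1.     0.   ]
```

{"api": "apply_moves", "payload": {"increments": [[-0.03,0,0,0,5],[-0.06,0,0,0,5],[-0.06,0,0,0,5],[-0.06,0,0,0,5]]}}

```text
time: 7.55
eef_pos: [0.5155, 0.139, 0.1574]
eef_rot: [0.0, -0.197, 0.98, -0.0]
ft_force: [-0.1, -0.0, -2.9]
opening: 0.0574
grip_force: 65.4
```

```bash
python3 -c "from st import *;show()"
```

```text
t 7.55 pos [0.51547 0.13898 0.15736] yaw 112.72 along/lat mm -30.78 17.19
F along,lat,z -0.09 0.02 -2.87 M [-0.03  -0.057  0.056] toolaxes u,n in tool: [-1. -0.  0.] [-0.  1. -0.]
```

{"api": "apply_moves", "payload": {"increments": [[-0.05,0,0,0,5],[-0.1,0,0,0,5],[-0.12,0,0,0,5],[-0.12,0,0,0,5],[-0.12,0,0,0,5]]}}

```text
time: 7.97
eef_pos: [0.5166, 0.1395, 0.1573]
eef_rot: [-0.0, -0.197, 0.98, -0.0]
ft_force: [0.7, 0.2, -2.4]
opening: 0.0575
grip_force: 65.4
```

{"api": "apply_moves", "payload": {"increments": [[-0.03,0,0,0,5],[-0.06,0,0,0,5],[-0.06,0,0,0,5],[-0.06,0,0,0,5],[-0.06,0,0,0,5]]}}

```text
time: 8.38
eef_pos: [0.5171, 0.1397, 0.1573]
eef_rot: [-0.0, -0.197, 0.98, 0.0]
ft_force: [0.4, 0.4, -2.2]
opening: 0.0577
grip_force: 65.4
```

{"api": "apply_moves", "payload": {"increments": [[-0.03,0,0,0,5],[-0.06,0,0,0,5],[-0.06,0,0,0,5],[-0.06,0,0,0,5],[-0.06,0,0,0,5]]}}

```text
time: 8.8
eef_pos: [0.5177, 0.1399, 0.1573]
eef_rot: [0.0, -0.197, 0.98, 0.0]
ft_force: [0.2, -0.2, -2.7]
opening: 0.0576
grip_force: 65.4
```

{"api": "apply_moves", "payload": {"increments": [[-0.03,0,0,0,5],[-0.06,0,0,0,5],[-0.06,0,0,0,5],[-0.06,0,0,0,5],[-0.06,0,0,0,5]]}}

```text
time: 9.22
eef_pos: [0.5182, 0.1402, 0.1573]
eef_rot: [0.0, -0.197, 0.98, 0.0]
ft_force: [-0.6, -1.1, -3.7]
opening: 0.0574
grip_force: 65.4
```

```bash
python3 -c "from st import *;show()"
```

```text
t 9.22 pos [0.51824 0.14018 0.15733] yaw 112.73 along/lat mm -27.76 17.23
F along,lat,z -0.99 -0.74 -3.68 M [0.013 0.009 0.021] toolaxes u,n in tool: [-1.    -0.001  0.   ] [-0.001  1.     0.   ]
```

{"api": "apply_moves", "payload": {"increments": [[-0.03,0,0,0,5],[-0.05,0,0,0,5],[-0.05,0,0,0,5],[-0.05,0,0,0,5],[-0.05,0,0,0,5]]}}

```text
time: 9.63
eef_pos: [0.5187, 0.1404, 0.1573]
eef_rot: [-0.0, -0.197, 0.98, -0.0]
ft_force: [0.1, -0.4, -2.6]
opening: 0.0578
grip_force: 65.4
```

```bash
python3 -c "from st import *;show()"
```

```text
t 9.63 pos [0.51869 0.14036 0.15731] yaw 112.73 along/lat mm -27.28 17.22
F along,lat,z -0.07 -0.43 -2.65 M [-0.003  0.014 -0.001] toolaxes u,n in tool: [-1.    -0.001 -0.   ] [-0.001  1.    -0.   ]
```

{"api": "apply_moves", "payload": {"increments": [[-0.03,0,0,0,5],[-0.05,0,0,0,5],[-0.05,0,0,0,5],[-0.05,0,0,0,5]]}}

```text
time: 9.97
eef_pos: [0.5192, 0.1405, 0.1573]
eef_rot: [-0.0, -0.197, 0.98, -0.0]
ft_force: [-0.3, 0.4, -3.9]
opening: 0.0571
grip_force: 65.4
```

{"api": "apply_moves", "payload": {"increments": [[-0.03,0,0,0,5],[-0.05,0,0,0,5],[-0.05,0,0,0,5],[-0.05,0,0,0,5]]}}

```text
time: 10.3
eef_pos: [0.5196, 0.1408, 0.1573]
eef_rot: [0.0, -0.197, 0.98, -0.0]
ft_force: [-0.7, -0.6, -1.9]
opening: 0.0577
grip_force: 65.4
```

{"api": "apply_moves", "payload": {"increments": [[-0.03,0,0,0,5],[-0.05,0,0,0,5],[-0.05,0,0,0,5],[-0.05,0,0,0,5]]}}

```text
time: 10.63
eef_pos: [0.52, 0.1409, 0.1573]
eef_rot: [-0.0, -0.197, 0.98, -0.0]
ft_force: [-1.1, -0.0, -3.5]
opening: 0.0578
grip_force: 65.4
```

{"api": "apply_moves", "payload": {"increments": [[-0.03,0,0,0,5],[-0.04,0,0,0,5],[-0.04,0,0,0,5],[-0.04,0,0,0,5]]}}

```text
time: 10.97
eef_pos: [0.5202, 0.1411, 0.1572]
eef_rot: [-0.0, -0.197, 0.98, -0.0]
ft_force: [-2.8, -1.0, -2.9]
opening: 0.058
grip_force: 65.5
```

```bash
python3 -c "from st import *;show()"
```

```text
t 10.97 pos [0.52023 0.14105 0.15725] yaw 112.73 along/lat mm -25.59 17.26
F along,lat,z -2.97 0.21 -2.94 M [-0.18   0.331 -0.078] toolaxes u,n in tool: [-1.    -0.    -0.001] [-0.  1.  0.]
```

Contact at along −25.6, which the vision estimate predicted. The moment is the cleaner signal. Next I touch on the mirrored side.

{"api": "apply_moves", "payload": {"increments": [[0.5,0,0,0,5],[1.1,0,0,0,5],[1.1,-0.8,0,0,5],[1.1,-1.7,0,0,5],[1.1,-2.6,0,0,5],[1.1,-3.26,0,0,5],[1.1,-3.26,0,0,5],[0.7,-3.26,0,0,5],[0.3,-3.26,0,0,5],[0.22,-3.26,0,0,5],[0.22,-3.26,0,0,5],[0.22,-3.26,0,0,5],[0.22,-3.26,0,0,5]]}}

```text
time: 12.05
eef_pos: [0.5309, 0.1104, 0.1573]
eef_rot: [-0.0, -0.197, 0.98, 0.0]
ft_force: [0.8, 0.7, -2.7]
opening: 0.0577
grip_force: 65.4
```

```bash
cat >> st.py <<'E'
_s=show
def show():
    _s();m=r.get_obs()["moment"];F=np.array([-m[1],m[0]])/.12;print("from moment: along",(F@U).round(2),"lat",(F@N).round(2))
E
python3 -c "from st import *;show()"
```

```text
t 12.05 pos [0.53089 0.11041 0.1573 ] yaw 112.75 along/lat mm -27.58 -15.12
F along,lat,z 1.03 0.34 -2.69 M [-0.006  0.017 -0.008] toolaxes u,n in tool: [-1.    -0.001 -0.   ] [-0.001  1.     0.   ]
from moment: along -0.15 lat 0.01
```

Steps of 0.5 mm, watching the moment.

{"api": "apply_moves", "payload": {"increments": [[-0.03,0,0,0,5],[-0.05,0,0,0,5],[-0.05,0,0,0,5],[-0.05,0,0,0,5]]}}

```text
time: 12.38
eef_pos: [0.5315, 0.1104, 0.1573]
eef_rot: [0.0, -0.197, 0.98, -0.0]
ft_force: [-1.2, 0.4, -3.2]
opening: 0.0577
grip_force: 65.4
```

```bash
python3 -c "from st import *;show()"
```

```text
t 12.38 pos [0.53147 0.11036 0.15734] yaw 112.73 along/lat mm -27.06 -15.39
F along,lat,z -0.95 0.87 -3.21 M [-0.024  0.004 -0.022] toolaxes u,n in tool: [-1. -0.  0.] [-0.  1. -0.]
from moment: along -0.11 lat -0.17
```

{"api": "apply_moves", "payload": {"increments": [[-0.03,0,0,0,5],[-0.05,0,0,0,5],[-0.05,0,0,0,5],[-0.05,0,0,0,5]]}}

```text
time: 12.72
eef_pos: [0.5318, 0.1105, 0.1573]
eef_rot: [-0.0, -0.197, 0.98, -0.0]
ft_force: [-1.6, 0.3, -2.9]
opening: 0.0578
grip_force: 65.4
```

```bash
python3 -c "from st import *;show()"
```

```text
t 12.72 pos [0.53184 0.11053 0.15729] yaw 112.73 along/lat mm -26.66 -15.38
F along,lat,z -1.41 0.87 -2.87 M [-0.053  0.172 -0.022] toolaxes u,n in tool: [-1.    -0.001 -0.   ] [-0.001  1.     0.   ]
from moment: along -1.49 lat 0.14
```

Two touches give the stem at along +1.8, lateral +0.14. I'll line up the slot there and advance to just before the mouth.

{"api": "apply_moves", "payload": {"increments": [[0.4,0,0,0,5],[0.8,0,0,0,5],[0.8,0.7,0,0,5],[0.8,1.3,0,0,5],[0.8,1.55,0,0,5],[0.8,1.55,0,0,5],[0.6,1.55,0,0,5],[0.48,1.55,0,0,5],[0.48,1.55,0,0,5],[0.48,1.55,0,0,5],[0.48,1.55,0,0,5]]}}

```text
time: 13.63
eef_pos: [0.5216, 0.1229, 0.1573]
eef_rot: [-0.0, -0.197, 0.98, -0.0]
ft_force: [-0.3, -0.2, -3.0]
opening: 0.0577
grip_force: 65.4
```

```bash
python3 -c "from st import *;show()"
```

```text
t 13.63 pos [0.52159 0.12288 0.15726] yaw 112.72 along/lat mm -31.35 -0.03
F along,lat,z -0.36 -0.1 -2.97 M [-0.02   0.02  -0.016] toolaxes u,n in tool: [-1. -0. -0.] [-0.  1.  0.]
from moment: along -0.22 lat -0.09
```

{"api": "apply_moves", "payload": {"increments": [[-0.03,0,0,0,5],[-0.06,0,0,0,5],[-0.07,0,0,0,5],[-0.07,0,0,0,5],[-0.07,0,0,0,5]]}}

```text
time: 14.05
eef_pos: [0.5222, 0.1232, 0.1573]
eef_rot: [-0.0, -0.197, 0.98, 0.0]
ft_force: [0.5, -0.0, -2.5]
opening: 0.0577
grip_force: 65.4
```

```bash
python3 -c "from st import *;show()"
```

```text
t 14.05 pos [0.52216 0.12325 0.15732] yaw 112.72 along/lat mm -30.68 0.1
F along,lat,z 0.44 -0.22 -2.46 M [-0.01   0.013  0.08 ] toolaxes u,n in tool: [-1. -0. -0.] [-0.  1.  0.]
from moment: along -0.13 lat -0.04
```

{"api": "apply_moves", "payload": {"increments": [[-0.03,0,0,0,5],[-0.06,0,0,0,5],[-0.06,0,0,0,5],[-0.06,0,0,0,5]]}}

```text
time: 14.38
eef_pos: [0.5227, 0.1235, 0.1573]
eef_rot: [0.0, -0.197, 0.98, -0.0]
ft_force: [-0.3, -0.3, -2.9]
opening: 0.0577
grip_force: 65.4
```

```bash
python3 -c "from st import *;show()"
```

```text
t 14.38 pos [0.52275 0.12351 0.15733] yaw 112.73 along/lat mm -30.04 0.11
F along,lat,z -0.39 -0.18 -2.95 M [ 0.049 -0.005 -0.014] toolaxes u,n in tool: [-1. -0.  0.] [-0.  1. -0.]
from moment: along 0.2 lat 0.36
```

{"api": "apply_moves", "payload": {"increments": [[-0.03,0,0,0,5],[-0.06,0,0,0,5],[-0.06,0,0,0,5],[-0.06,0,0,0,5]]}}

```text
time: 14.72
eef_pos: [0.5233, 0.1237, 0.1573]
eef_rot: [-0.0, -0.197, 0.98, 0.0]
ft_force: [-0.3, -1.1, -2.7]
opening: 0.0576
grip_force: 65.4
```

```bash
python3 -c "from st import *;show()"
```

```text
t 14.72 pos [0.52329 0.12374 0.1573 ] yaw 112.73 along/lat mm -29.44 0.11
F along,lat,z -0.71 -0.89 -2.65 M [ 0.006  0.004 -0.011] toolaxes u,n in tool: [-1. -0. -0.] [-0.  1.  0.]
from moment: along -0.01 lat 0.06
```

{"api": "apply_moves", "payload": {"increments": [[-0.03,0,0,0,5],[-0.06,0,0,0,5],[-0.06,0,0,0,5],[-0.06,0,0,0,5]]}}

```text
time: 15.05
eef_pos: [0.5238, 0.124, 0.1573]
eef_rot: [-0.0, -0.197, 0.98, -0.0]
ft_force: [-0.7, -0.2, -3.2]
opening: 0.0576
grip_force: 65.4
```

```bash
python3 -c "from st import *;show()"
```

```text
t 15.05 pos [0.52384 0.12398 0.1573 ] yaw 112.73 along/lat mm -28.85 0.12
F along,lat,z -0.69 0.06 -3.2 M [-0.019  0.006 -0.005] toolaxes u,n in tool: [-1.    -0.001 -0.   ] [-0.001  1.    -0.   ]
from moment: along -0.1 lat -0.13
```

The stem has entered the mouth with no force. Steps of 1 mm, then larger.

{"api": "apply_moves", "payload": {"increments": [[-0.05,0,0,0,5],[-0.1,0,0,0,5],[-0.1,0,0,0,5],[-0.1,0,0,0,5]]}}

```text
time: 15.38
eef_pos: [0.5248, 0.1243, 0.1573]
eef_rot: [-0.0, -0.197, 0.98, -0.0]
ft_force: [0.2, 0.3, -3.3]
opening: 0.0576
grip_force: 65.4
```

```bash
python3 -c "from st import *;show()"
```

```text
t 15.38 pos [0.52478 0.12434 0.1573 ] yaw 112.73 along/lat mm -27.84 0.09
F along,lat,z 0.28 0.21 -3.33 M [0.075 0.069 0.016] toolaxes u,n in tool: [-1. -0. -0.] [-0.  1.  0.]
from moment: along -0.29 lat 0.8
```

{"api": "apply_moves", "payload": {"increments": [[0,0.03,0,0,5],[-0.05,0.03,0,0,5],[-0.15,0.03,0,0,5],[-0.15,0.03,0,0,5],[-0.15,0.03,0,0,5]]}}

```text
time: 15.8
eef_pos: [0.5261, 0.1252, 0.1573]
eef_rot: [0.0, -0.197, 0.98, -0.0]
ft_force: [-0.2, -0.8, -3.0]
opening: 0.0577
grip_force: 65.4
```

```bash
python3 -c "from st import *;show()"
```

```text
t 15.8 pos [0.52607 0.12524 0.15732] yaw 112.73 along/lat mm -26.31 0.43
F along,lat,z -0.43 -0.64 -3.0 M [-0.049  0.026  0.013] toolaxes u,n in tool: [-1.    -0.001  0.   ] [-0.001  1.    -0.   ]
from moment: along -0.36 lat -0.29
```

{"api": "apply_moves", "payload": {"increments": [[-0.1,0,0,0,5],[-0.2,0,0,0,5],[-0.3,0,0,0,5],[-0.3,0,0,0,5],[-0.3,0,0,0,5]]}}

```text
time: 16.22
eef_pos: [0.5288, 0.1264, 0.1573]
eef_rot: [-0.0, -0.197, 0.98, 0.0]
ft_force: [-0.4, 0.3, -2.4]
opening: 0.0575
grip_force: 65.4
```

```bash
python3 -c "from st import *;show()"
```

```text
t 16.22 pos [0.52884 0.12638 0.15729] yaw 112.73 along/lat mm -23.31 0.41
F along,lat,z -0.27 0.49 -2.36 M [ 0.084  0.011 -0.006] toolaxes u,n in tool: [-1. -0. -0.] [-0.  1.  0.]
from moment: along 0.19 lat 0.68
```

{"api": "apply_moves", "payload": {"increments": [[-0.1,0.02,0,0,5],[-0.2,0.02,0,0,5],[-0.3,0.02,0,0,5],[-0.4,0.02,0,0,5],[-0.4,0.02,0,0,5],[-0.4,0.02,0,0,5]]}}

```text
time: 16.72
eef_pos: [0.5324, 0.1281, 0.1573]
eef_rot: [-0.0, -0.197, 0.98, -0.0]
ft_force: [-0.1, 0.6, -2.5]
opening: 0.0575
grip_force: 65.4
```

```bash
python3 -c "from st import *;show()"
```

```text
t 16.72 pos [0.53243 0.12812 0.15729] yaw 112.73 along/lat mm -19.32 0.62
F along,lat,z 0.1 0.57 -2.45 M [-0.03   0.003  0.021] toolaxes u,n in tool: [-1.    -0.001 -0.   ] [-0.001  1.    -0.   ]
from moment: along -0.12 lat -0.22
```

{"api": "apply_moves", "payload": {"increments": [[-0.1,0,0,0,5],[-0.2,0,0,0,5],[-0.3,0,0,0,5],[-0.4,0,0,0,5],[-0.5,0,0,0,5],[-0.5,0,0,0,5],[-0.5,0,0,0,5]]}}

```text
time: 17.3
eef_pos: [0.537, 0.13, 0.1573]
eef_rot: [-0.0, -0.197, 0.98, -0.0]
ft_force: [0.6, 0.5, -2.5]
opening: 0.0577
grip_force: 65.4
```

```bash
python3 -c "from st import *;show()"
```

```text
t 17.3 pos [0.53704 0.13003 0.15729] yaw 112.73 along/lat mm -14.33 0.61
F along,lat,z 0.73 0.28 -2.53 M [-0.027  0.046 -0.026] toolaxes u,n in tool: [-1.    -0.001 -0.   ] [-0.001  1.    -0.   ]
from moment: along -0.44 lat -0.06
```

{"api": "apply_moves", "payload": {"increments": [[-0.1,0,0,0,5],[-0.2,0,0,0,5],[-0.3,0,0,0,5],[-0.4,0,0,0,5],[-0.5,0,0,0,5],[-0.5,0,0,0,5],[-0.5,0,0,0,5]]}}

```text
time: 17.88
eef_pos: [0.5417, 0.132, 0.1573]
eef_rot: [-0.0, -0.197, 0.98, 0.0]
ft_force: [-0.5, -0.4, -3.3]
opening: 0.0575
grip_force: 65.4
```

```bash
python3 -c "from st import *;show()"
```

```text
t 17.88 pos [0.54165 0.13198 0.15726] yaw 112.73 along/lat mm -9.33 0.62
F along,lat,z -0.62 -0.15 -3.31 M [ 0.005 -0.007  0.006] toolaxes u,n in tool: [-1.    -0.001 -0.   ] [-0.001  1.     0.   ]
from moment: along 0.07 lat 0.02
```

{"api": "apply_moves", "payload": {"increments": [[-0.1,0,0,0,5],[-0.2,0,0,0,5],[-0.3,0,0,0,5],[-0.4,0,0,0,5],[-0.5,0,0,0,5],[-0.6,0,0,0,5],[-0.7,0,0,0,5],[-0.8,0,0,0,5],[-0.9,0,0,0,5],[-0.9,0,0,0,5],[-0.9,0,0,0,5]]}}

```text
time: 18.8
eef_pos: [0.55, 0.1354, 0.1573]
eef_rot: [0.0, -0.197, 0.98, 0.0]
ft_force: [0.4, -0.4, -2.2]
opening: 0.0578
grip_force: 65.4
```

```bash
python3 -c "from st import *;show()"
```

```text
t 18.8 pos [0.54995 0.13544 0.15731] yaw 112.73 along/lat mm -0.33 0.62
F along,lat,z 0.2 -0.57 -2.18 M [-0.087  0.079  0.005] toolaxes u,n in tool: [-1.    -0.001  0.   ] [-0.001  1.     0.   ]
from moment: along -0.89 lat -0.41
```

{"api": "apply_moves", "payload": {"increments": [[-0.05,0,0,0,5],[-0.1,0,0,0,5],[-0.1,0,0,0,5],[-0.1,0,0,0,5]]}}

```text
time: 19.13
eef_pos: [0.5508, 0.1358, 0.1573]
eef_rot: [-0.0, -0.197, 0.98, -0.0]
ft_force: [-0.9, 0.4, -2.7]
opening: 0.0578
grip_force: 65.4
```

```bash
python3 -c "from st import *;show()"
```

```text
t 19.13 pos [0.55085 0.13582 0.15731] yaw 112.73 along/lat mm 0.64 0.62
F along,lat,z -0.65 0.76 -2.65 M [ 0.008 -0.015 -0.01 ] toolaxes u,n in tool: [-1. -0. -0.] [-0.  1. -0.]
from moment: along 0.14 lat 0.01
```

{"api": "apply_moves", "payload": {"increments": [[-0.05,0,0,0,5],[-0.1,0,0,0,5],[-0.1,0,0,0,5],[-0.1,0,0,0,5]]}}

```text
time: 19.47
eef_pos: [0.5515, 0.1361, 0.1572]
eef_rot: [-0.0, -0.197, 0.98, -0.0]
ft_force: [-1.4, -1.3, -2.2]
opening: 0.0577
grip_force: 65.4
```

```bash
python3 -c "from st import *;show()"
```

```text
t 19.47 pos [0.55154 0.13608 0.15723] yaw 112.72 along/lat mm 1.38 0.6
F along,lat,z -1.81 -0.64 -2.2 M [-0.225  0.287 -0.02 ] toolaxes u,n in tool: [-1.    -0.    -0.001] [-0.  1.  0.]
from moment: along -2.93 lat -0.8
```

Home is felt at the slot end (2.9 N). I back off slightly and lower toward the old weight.

{"api": "apply_moves", "payload": {"increments": [[0.06,-0.02,0,0,5],[0.06,-0.02,0.1,0,5],[0.06,-0.02,0.2,0,5],[0.06,-0.02,0.3,0,5],[0.06,-0.02,0.4,0,5],[0.06,-0.02,0.45,0,5],[0.06,-0.02,0.45,0,5],[0.06,-0.02,0.45,0,5]]}}

```text
time: 20.13
eef_pos: [0.5513, 0.1358, 0.1528]
eef_rot: [0.0, -0.197, 0.98, 0.0]
ft_force: [-0.3, -0.6, -3.7]
opening: 0.0577
grip_force: 65.4
```

```bash
python3 -c "from st import *;show()"
```

```text
t 20.13 pos [0.55131 0.13584 0.15278] yaw 112.73 along/lat mm 1.08 0.46
F along,lat,z -0.51 -0.39 -3.72 M [ 0.004 -0.022 -0.037] toolaxes u,n in tool: [-1.    -0.001  0.   ] [-0.001  1.     0.   ]
from moment: along 0.18 lat -0.04
```

{"api": "apply_moves", "payload": {"increments": [[0,0,0.05,0,5],[0,0,0.1,0,5],[0,0,0.1,0,5],[0,0,0.1,0,5]]}}

```text
time: 20.47
eef_pos: [0.5513, 0.1358, 0.1518]
eef_rot: [0.0, -0.197, 0.98, 0.0]
ft_force: [0.0, -0.6, -3.9]
opening: 0.0579
grip_force: 65.4
```

```bash
python3 -c "from st import *;show()"
```

```text
t 20.47 pos [0.55128 0.13582 0.15183] yaw 112.73 along/lat mm 1.04 0.45
F along,lat,z -0.21 -0.52 -3.87 M [ 0.009  0.058 -0.03 ] toolaxes u,n in tool: [-1.    -0.001  0.   ] [-0.001  1.     0.   ]
from moment: along -0.42 lat 0.26
```

{"api": "apply_moves", "payload": {"increments": [[0,0,0.05,0,5],[0,0,0.06,0,5],[0,0,0.06,0,5],[0,0,0.06,0,5]]}}

```text
time: 20.8
eef_pos: [0.5513, 0.1358, 0.1513]
eef_rot: [0.0, -0.197, 0.98, -0.0]
ft_force: [0.9, 0.7, -2.3]
opening: 0.0576
grip_force: 65.5
```

```bash
python3 -c "from st import *;show()"
```

```text
t 20.8 pos [0.55134 0.13582 0.1513 ] yaw 112.73 along/lat mm 1.1 0.43
F along,lat,z 1.07 0.34 -2.31 M [ 0.027 -0.038  0.023] toolaxes u,n in tool: [-1.    -0.001  0.   ] [-0.001  1.    -0.   ]
from moment: along 0.38 lat 0.08
```

{"api": "apply_moves", "payload": {"increments": [[0,0,0.03,0,5],[0,0,0.05,0,5],[0,0,0.05,0,5],[0,0,0.05,0,5]]}}

```text
time: 21.13
eef_pos: [0.5514, 0.1358, 0.1509]
eef_rot: [0.0, -0.197, 0.98, -0.0]
ft_force: [-0.4, 0.1, -0.6]
opening: 0.058
grip_force: 65.6
```

```bash
python3 -c "from st import *;show()"
```

```text
t 21.13 pos [0.55136 0.13581 0.15086] yaw 112.73 along/lat mm 1.11 0.42
F along,lat,z -0.3 0.21 -0.6 M [ 0.073 -0.002 -0.031] toolaxes u,n in tool: [-1. -0.  0.] [-0.  1. -0.]
from moment: along 0.25 lat 0.55
```

{"api": "apply_moves", "payload": {"increments": [[0,0,0.03,0,5],[0,0,0.03,0,5],[0,0,0.03,0,5],[0,0,0.03,0,5]]}}

```text
time: 21.47
eef_pos: [0.5514, 0.1358, 0.1505]
eef_rot: [0.0, -0.197, 0.98, -0.0]
ft_force: [0.2, -0.7, 0.6]
opening: 0.0577
grip_force: 65.7
```

```bash
python3 -c "from st import *;show()"
```

```text
t 21.47 pos [0.55137 0.13579 0.15053] yaw 112.73 along/lat mm 1.11 0.4
F along,lat,z -0.07 -0.71 0.62 M [0.017 0.01  0.01 ] toolaxes u,n in tool: [-1. -0.  0.] [-0.  1. -0.]
from moment: along -0.02 lat 0.16
```

The weight is now carried by the stack (Fz ≈ 0). I release gently.

{"api": "apply_moves", "payload": {"increments": [[0,0,0,0,5.6],[0,0,0,0,5.75],[0,0,0,0,5.85],[0,0,0,0,5.95],[0,0,0,0,6.05],[0,0,0,0,6.2],[0,0,0,0,6.4],[0,0,0,0,6.8],[0,0,0,0,7.2],[0,0,0,0,7.6],[0,0,0,0,7.6],[0,0,0,0,7.6]]}}

```text
time: 22.47
eef_pos: [0.5513, 0.1358, 0.1504]
eef_rot: [-0.0, -0.197, 0.98, 0.0]
ft_force: [-0.4, -0.4, -0.0]
opening: 0.0762
grip_force: 0.0
```

```bash
python3 -c "
from st import *
show();pic('r1')"
```

```text
t 22.47 pos [0.55128 0.13582 0.15042] yaw 112.73 along/lat mm 1.04 0.46
F along,lat,z -0.48 -0.22 -0.03 M [0.003 0.015 0.009] toolaxes u,n in tool: [-1. -0.  0.] [-0.  1.  0.]
from moment: along -0.1 lat 0.07
```

View pics/r1.png

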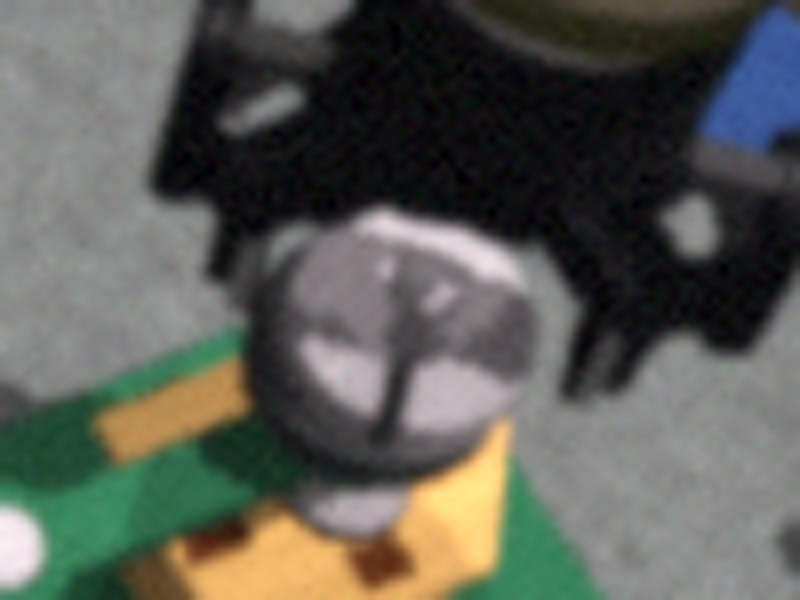

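The weight lies on the old one with its slot mouth at (385,440), opposite the old slot, and the fingers are clear. I retreat straight up.

{"api": "apply_moves", "payload": {"increments": [[0,0,-0.5,0,7.8],[0,0,-1.5,0,8],[0,0,-3,0,8],[0,0,-5,0,8],[0,0,-7,0,8],[0,0,-10,0,8],[4,0,-13,0,8],[8,0,-14,0,8],[12,0,-14,0,8],[16,0,-14,0,8],[18,0,-14,0,8],[18,0,-14,0,8],[18,0,-14,0,8]]}}

```text
time: 23.6
eef_pos: [0.3848, 0.066, 0.2918]
eef_rot: [0.001, -0.197, 0.981, -0.0]
ft_force: [-0.4, -0.1, -0.6]
opening: 0.0801
grip_force: 0.0
```

```bash
python3 -c "
from st import *
show();pic('r2')"
```

```text
t 23.6 pos [0.38483 0.06603 0.29181] yaw 112.67 along/lat mm -179.45 0.31
F along,lat,z -0.38 0.02 -0.59 M [ 0.011 -0.018  0.003] toolaxes u,n in tool: [-1.     0.001  0.003] [ 0.001  1.    -0.001]
from moment: along 0.17 lat 0.02
```

View pics/r2.png

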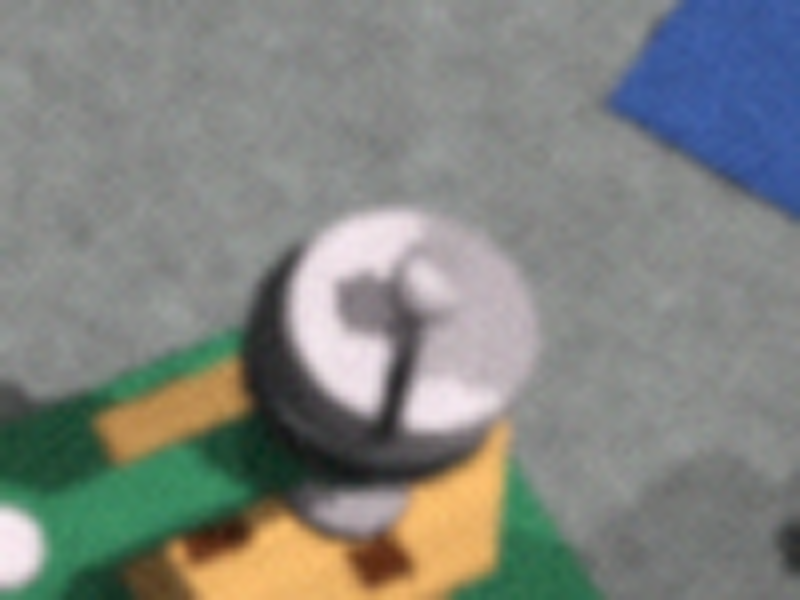

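The weight sits flat and home under the knob at (425,280), its slot running to (390,435), and the gripper is clear. Handing in.

```bash
python3 -c "
from station import r
print(r.hand_in())"
```

```text
the job is handed in; nothing more can be done
None
```

I slid the larger weight home on the press's stem, set it flat on the old weight with its slot facing the opposite way, let go and handed the job in at about 24 s; the highest force I read on the press was about 3 N.

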